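# Scan the salt carton at the label printer

### The arm

A 7-joint arm with a two-finger parallel gripper is mounted at the origin on a cart in front of the work surface, level with it; the furniture and walls round the work are solid. World frame = base frame: x ahead of the robot, y to its left, z up, the work surface at z = 0. Lengths are in m, angles in rad, forces in N, time in s.
With the tool pointing down it reaches from about 0.35 to 0.9 m from the base axis. Payload 8.1 kg.
Tool frame: the origin (TCP) lies between the finger pads; the fingertips stand 11 mm ahead of it and the grasp point (between the pads) lies 8 mm behind it; z points along the fingers, y is the line along which they close (so a half turn about z gives the same grasp; the last joint's range is limited). The gripper opens to 92 mm and grips with 3 to 60 N. Pads are 19 mm wide; open, the fingers measure 130 mm over their backs; the gripper's body (75 mm by 190 mm) begins 47 mm behind the grasp point.
Start: joints at [1.092, 0.434, 0.025, 1.573, -0.012, 1.134, -0.075], TCP at [0.229, -0.581, 0.238] pointing down, gripper open.
Joint ranges: [-2.62, 2.62], [-0.44, 2.09], [-1.27, 1.32], [0.08, 2.57], [-1.32, 4.46], [0.12, 2], [-2.74, 2.74]. Speed limits (rad/s): [2.22, 2.22, 3.01, 3.01, 3.14, 3.14, 3.14].

### API

Orientations are given as a rotation vector (axis times angle).
In Python, from cell import observe, get_image, camera_params, sign_off gives the robot as it stands.
- The arm moves only by the shell command python3 -m pendant 'ROWS' [FORCE]. ROWS is JSON, one flat list of numbers, 7 for each row, row after row: the shift along the tool's x, y, z in m, then the turn, a rotation vector about the tool's x, y, z in rad, then the finger opening in m, from 0 to 0.0918. In form: [dx, dy, dz, rx, ry, rz, jaw, dx, dy, dz, rx, ry, rz, jaw, ...]. A call has 1 to 10 rows; each row shifts and turns the commanded pose from where the row before left it, along the tool's axes as they then stand; what a row does not reach is not made up. A row lasts 1/8 s, in which the tool goes at most 62.5 mm and 10.7 degrees, less where a joint would pass 70% of its speed; a pose out of reach is approached as far as the arm can. A call is refused whole if a number of a shift passes 0.0625 or a number of a turn 0.188, either way. A call with a gripper value outside its range is refused whole. The fingers move at their own pace and stop on an object; FORCE is the grip in N (left out, the last holds). Time passes only in rows, so rows that do not move let the fingers close. It gives the time, the measured TCP pose, the force, the opening and the grip force at its end, in the units of the state.
- observe(): the state, without advancing time (a new reading comes with each control period).
- get_image(name): name is "scene" or "top" or "wrist"; returns the picture (480x640x3 uint8, red, green, blue); there is no depth.
- camera_params(name): a dict with "intrinsics" (3x3 intrinsics, pixels), "eye" and "rotation" of the camera in the world; the wrist camera has in their place "T_tool_cam" (4x4, takes a point from camera to tool coordinates, whose origin is the TCP and whose axes are the flange's). Camera axes: x right, y down, z forward; pixel columns grow to the right and rows downward; lengths in m; the calibration is good to about 2 mm. The wrist camera is an equidistant fisheye: a pixel r from the principal point sees the ray r / f radians off the axis. A picture is of the moment at which its call begins: read the wrist's pose just before it. camera_params takes no time and is no camera call.
- sign_off(): hands the job in; it is judged then, once.
The state is a dict: "clock": time; "joints": joint angles; "dq": joint speeds; "joint_efforts": joint torques, N m; "position": TCP position; "ee_rot": TCP orientation; "force": force on the tool from outside, world axes, zero at the start; "ft_torque": the same for the moment, N m; "width": opening from 0.0 (shut) to 1.0 (fully open); "gripper_force": force on a finger pad.
Only numpy, scipy, OpenCV 4.12 (cv2) and the standard library are available. Lean on these libraries where they do the work, as an engineer would, in place of code of your own. Each camera call takes 0.05 s, during which the arm holds its last target. There are 200 camera calls.

### The job

The label printer cannot scan while its roll lid stands open: first press the hinged lid down until it snaps shut and stays shut by itself. Then pick up the upright salt carton, lift it over the tins, jar and tea box without disturbing them, and hold it upright and still about two centimetres above the centre of the scan window, its long side along the long side of the window. Never let the carton touch the printer, and finish while still holding it there: do not put it down or let go.

Things in the scene. Friction and masses are not known exactly. Their poses are not given: they have to be found in the camera images.
- labeller: Grey desktop label printer, fixed to the table, 170 (x) x 200 (y) mm, deck 40 mm high. Origin: centre of its underside; z up. The flat scan window fills its -y half; on the +y half stands the roll compartment (x from -25 to 85 mm, y from 6 to 96 mm, 78 mm high, 84 mm with the lid shut), with three small black keys in front of it.
- scan_window (a point): Centre of the top face of the scan window, a black glass 112 x 75 mm, 41 mm above the table, at (0, -48, 41) mm in the printer's frame, with an aluminium frame 4 mm wide round it that stands 3 mm above the glass. Its x axis runs along the long (112 mm) side of the window, y along the short one, z up.
- roll_lid (a joint): Angle (rad) the white roll lid is pressed down: 0 ajar as found, 0.70 shut (stop). Hinge along the printer's y axis at (80, 51, 79) mm in the printer's frame; the lid reaches 104 mm toward -x, 92 mm wide, 5 mm thick, free edge 150 mm high as found. 70 mm from the hinge it needs about 5 N; past the detent at 0.55 it snaps to 0.70 and stays, before it springs back up.
- lid_press (a point): Point on the lid's upper face, in the middle of its width, 68 mm from the hinge axis and 36 mm from the free edge. With the lid shut it lies at (12, 51, 84) mm in the printer's frame, and a push straight down over that place stays on the lid from ajar to shut (the free edge itself swings 24 mm toward -x). Its frame turns with the lid (x points from the free edge to the hinge).
- salt_carton: White salt carton standing upright, a closed box 47 (x) x 84 (y) x 138 (z) mm, 0.25 to 0.5 kg. Origin: centre of its underside; y runs along its long side, z up. Grip it across the 47 mm.
- low_tin: Bystander: low round food tin, diameter 75, height 58 mm; origin at the centre of its underside. Leave where it is.
- spread_jar: Bystander: squarish clear jar with a round lid, diameter 75, height 103 mm, in the row between carton and printer; origin at the centre of its underside.
- tea_box: Bystander: tea box lying flat, 62 (x) x 128 (y) x 77 (z) mm, in the row between carton and printer; origin at the centre of its underside.
- tall_tin: Bystander: tall round food tin, diameter 75, height 110 mm, in the row between carton and printer; origin at the centre of its underside.

How it is judged:
On the way, in this order (a step that is already met when the one before it is completed fails the run):
1. the lid is shut past its detent and stays shut with the robot off it, the carton still standing on the table (value of joint roll_lid above 0.65 rad and contact force between the arm and labeller below 0.3 N and height (world z) of salt_carton below 0.02 m), for 0.2 s.
2. the carton is lifted off the table in the fingers (height (world z) of salt_carton above 0.04 m and contact force between the fingers and salt_carton above 1 N), for 0.2 s.
At the end, for the whole second after the job is handed in: The roll lid is shut (past 0.65 of 0.70 rad) and the fingers hold the carton at rest and upright (within 0.1 rad), its underside 6 to 35 mm above the glass, its centre within 15 mm of the window's centre, its long side within 0.14 rad of the window's long side, not touching the printer (horizontal distance between salt_carton and scan_window below 0.015 m and z of salt_carton in the frame of scan_window between 0.006 and 0.035 m and angle between the y axis of salt_carton and the x axis of scan_window, either way round below 0.14 rad and angle between salt_carton's own z axis and vertical below 0.1 rad and contact force between the fingers and salt_carton above 1 N and contact force between salt_carton and labeller below 0.1 N and value of joint roll_lid above 0.65 rad and linear speed of salt_carton below 0.02 m/s and angular speed of salt_carton below 0.1 rad/s); the arm keeps its last pose, push and grip.
It fails at once if a tin, the jar or the tea box is disturbed (moved more than 20 mm) (distance of any of low_tin, spread_jar, tea_box, tall_tin from where it was at the start of the episode above 0.02 m).
It fails at once if the carton touches the printer (contact force between salt_carton and labeller above 0.5 N).
It also fails if it takes over 64 s, if anything falls off the work surface, if the arm or the gripper's body presses on something with over 40 N, if the wrist force passes 120 N, or if a joint passes its speed limit or range.

## Working session

There is one attempt and no reset: what is moved stays moved. The work goes in short steps, Python scripts to look and compute and a shell command to move; the robot and the scene stay as the last step left them, time stands still between calls to the robot, and variables do not carry over. Pictures are saved under pics/ and viewed, at most 12 in all, crops included, and the job is handed in when it is done.

```bash
mkdir -p pics; ls
python3 - <<'E'
from cell import *
import cv2
for n in("scene","top"):
    im=get_image(n); cv2.imwrite(f"pics/{n}0.png",im[:,:,::-1])
    p=camera_params(n); print(n,p)
print(camera_params("wrist")); s=observe(); print(s)
E
```

```text
pics
scene {'intrinsics': array([[545.07494428,   0.        , 313.68339416],
       [  0.        , 545.07494428, 242.4944244 ],
       [  0.        ,   0.        ,   1.        ]]), 'eye': array([-0.18447014,  0.39426246,  0.97467196]), 'rotation': array([-1.34511937,  2.259384  , -0.86113563])}
top {'intrinsics': array([[530.44421399,   0.        , 313.45495097],
       [  0.        , 530.44421399, 246.01609245],
       [  0.        ,   0.        ,   1.        ]]), 'eye': array([0.27931453, 0.03725022, 1.15716968]), 'rotation': array([-2.15825953,  2.03039811, -0.22971123])}
{'intrinsics': array([[371.64829954,   0.        , 322.50647644],
       [  0.        , 371.64829954, 240.22846466],
       [  0.        ,   0.        ,   1.        ]]), 'T_tool_cam': array([[-6.47889150e-04, -9.56286387e-01, -2.92431063e-01,
         7.87137513e-02],
       [ 9.99999775e-01, -6.70444449e-04, -2.30895624e-05,
        -6.58972555e-04],
       [-1.73978548e-04, -2.92431012e-01,  9.56286606e-01,
        -1.46599502e-01],
       [ 0.00000000e+00,  0.00000000e+00,  0.00000000e+00,
         1.00000000e+00]])}
{'clock': 0.1, 'joints': array([ 1.09239567,  0.43513762,  0.024961  ,  1.5739907 , -0.0115757 ,
        1.13397693, -0.07510822]), 'dq': array([-0.00090002, -0.00023268,  0.00056882, -0.00430972,  0.00016201,
        0.00213068, -0.00078572]), 'joint_efforts': array([ 3.12748671e-03, -6.69123101e+01,  9.87855233e-01, -3.15138388e+01,
       -6.06334372e-02,  3.76213691e-02,  4.81802306e-05]), 'position': array([ 0.22918154, -0.58100485,  0.23703899]), 'ee_rot': array([-3.08502520e+00, -5.86507999e-01,  6.17387238e-04]), 'force': array([-0.02113458,  0.17902684,  0.15308454]), 'ft_torque': array([0.03898268, 0.04155089, 0.02927844]), 'gripper_force': 0.0, 'width': 0.9989631022028799}
```

View pics/scene0.png

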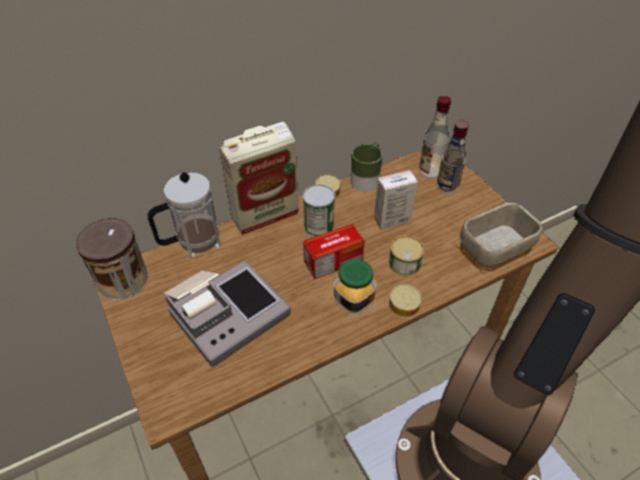

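View pics/top0.png

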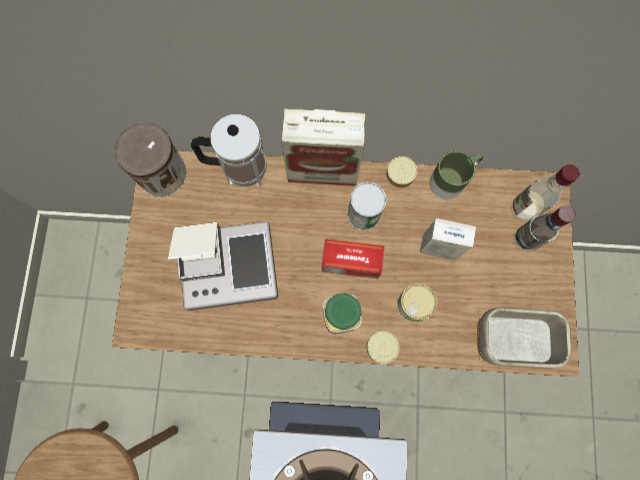

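The scene picture shows the printer with its window at about (248,292), the carton at (396,200), and the jar, tea box and tall tin between them. In the top picture the window is at about (251,261), the open lid at (193,242) and the carton's top face at (455,230).

```bash
cat > h.py <<'E'
import numpy as np, cv2
from cell import *
from scipy.spatial.transform import Rotation as R
def ray(n,uv):
    p=camera_params(n);K=p["intrinsics"];d=np.array([(uv[0]-K[0,2])/K[0,0],(uv[1]-K[1,2])/K[1,1],1.])
    d=R.from_rotvec(p["rotation"]).as_matrix()@d
    return np.array(p["eye"]),d/np.linalg.norm(d)
def plane(n,uv,z):
    e,d=ray(n,uv); return e+d*(z-e[2])/d[2]
def tri(a,ua,b,ub):
    e1,d1=ray(a,ua);e2,d2=ray(b,ub)
    s=np.linalg.lstsq(np.c_[d1,-d2],e2-e1,rcond=None)[0]
    p,q=e1+s[0]*d1,e2+s[1]*d2
    return (p+q)/2,np.linalg.norm(p-q)
def blob(m,seed):
    n,l,st,c=cv2.connectedComponentsWithStats(m.astype(np.uint8))
    k=l[seed[1],seed[0]]; return (l==k).astype(np.uint8), st[k]
def quad(m):
    c=max(cv2.findContours(m,cv2.RETR_EXTERNAL,cv2.CHAIN_APPROX_NONE)[0],key=cv2.contourArea)
    h=cv2.convexHull(c)
    for e in np.arange(.01,.2,.005):
        q=cv2.approxPolyDP(h,e*cv2.arcLength(h,True),True)
        if len(q)<=4: break
    return q[:,0,:].astype(float), cv2.contourArea(c)
E
python3 - <<'E'
from h import *
T=cv2.imread("pics/top0.png");S=cv2.imread("pics/scene0.png")
for n,I,s in(("top",T,(251,261)),("scene",S,(248,292))):
    g=cv2.cvtColor(I,cv2.COLOR_BGR2GRAY); m,st=blob(g<60,s); q,a=quad(m); print(n,"win",a,q.tolist())
    r=np.array([plane(n,x,.041) for x in q]);print(r.round(4).tolist(),r.mean(0).round(4))
for n,I,s in(("top",T,(193,235)),("top",T,(458,242)),("scene",S,(396,180))):
    print(n,s,I[s[1],s[0]])
a=cv2.resize(T[205:275,400:500],None,fx=5,fy=5,interpolation=2)
b=cv2.resize(S[160:240,355:435],None,fx=5,fy=5,interpolation=2)
c=cv2.resize(T[205:320,160:290],None,fx=3,fy=3,interpolation=2)
o=np.zeros((600,800,3),np.uint8)
o[:350-100,:500]=a[:250]
o[:345-95,500:800]=0
o=np.zeros((600,800,3),np.uint8); aa=cv2.resize(a,(400,280));bb=cv2.resize(b,(320,320));o[:280,:400]=aa;o[280:600,:320]=bb;o[:345,410:800]=c
cv2.imwrite("pics/crop0.png",o)
E
```

```text
top win 305707.5 [[639.0, 0.0], [639.0, 479.0], [0.0, 479.0], [0.0, 0.0]]
[[1.1962, -0.6903, 0.041], [0.1107, -0.6067, 0.041], [0.0329, 0.6431, 0.041], [1.1056, 0.8553, 0.041]] [0.6113 0.0503 0.041 ]
scene win 1251.0 [[245.0, 271.0], [274.0, 299.0], [248.0, 317.0], [220.0, 286.0]]
[[0.5558, 0.1744, 0.041], [0.4566, 0.151, 0.041], [0.4411, 0.2175, 0.041], [0.5434, 0.2383, 0.041]] [0.4992 0.1953 0.041 ]
top (193, 235) [220 230 234]
top (458, 242) [238 239 242]
scene (396, 180) [176 163 159]
```

View pics/crop0.png

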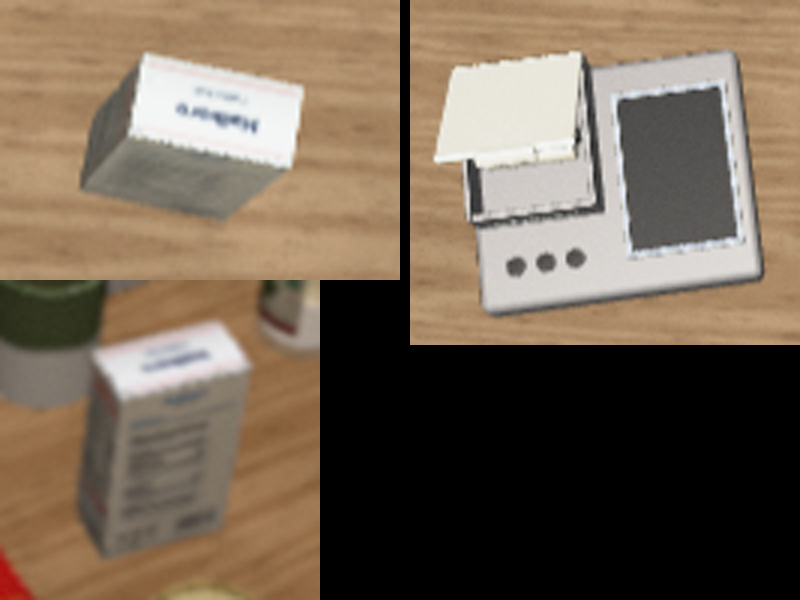

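The crop shows the carton's top-face corners and the glass corners clearly. The corners shared by both views can be triangulated.

Run:
```python
from h import *
T=cv2.imread("pics/top0.png");S=cv2.imread("pics/scene0.png")
ct=np.array([(132,137),(291,168),(302,87),(145,54)])/4+(400,205)
cs=(np.array([(124,402),(250,374),(222,321),(93,350)])-(0,280))/4+(355,160)
P=[tri("top",a,"scene",b) for a,b in zip(ct,cs)]
C=np.array([p for p,_ in P]);print("carton",C.round(4).tolist(),[round(e,4) for _,e in P],C.mean(0).round(4))
v=C[0]-C[1]+C[3]-C[2];print("long yaw deg",np.degrees(np.arctan2(v[1],v[0])),np.linalg.norm(v[:2])/2)
for n,q in(("top",ct),("scene",cs)):
    r=np.array([plane(n,x,.138) for x in q]);print(n,r.mean(0).round(4)); v=r[0]-r[1]+r[3]-r[2];print(np.degrees(np.arctan2(v[1],v[0])),np.linalg.norm(v)/2)
gt=(np.array([(615,99),(727,87),(740,238),(631,250)])-(410,0))/3+(160,205)
r=np.array([plane("top",x,.041) for x in gt]);print("glass top",r.round(4).tolist(),r.mean(0).round(4))
gs=np.array([[220,286],[245,271],[274,299],[248,317]])   # left-far? order below
rs=np.array([plane("scene",x,.041) for x in gs])
gs=gs[[np.argmin(np.linalg.norm(rs-x,axis=1)) for x in r]]
Q=np.array([tri("top",a,"scene",b)[0] for a,b in zip(gt,gs)]);print("glass tri",Q.round(4).tolist(),Q.mean(0).round(4))
for X in(r,Q):
    v=X[0]-X[3]+X[1]-X[2];print("win x yaw",np.degrees(np.arctan2(v[1],v[0])),np.linalg.norm(v)/2)
# bystanders tops for clearance
for nm,uv,z in(("jar",(343,311),.103),("tea",(352,250),.077),("tall",(367,197),.11),("low",(418,301),.058)): print(nm,plane("top",uv,z).round(3))
for nm,uv,z in(("box",(322,120),.25),("press",(237,130),.2),("can",(147,145),.15),("mug",(455,165),.1)): print(nm,plane("top",uv,z).round(3))
yaw=np.arctan2(v[1],v[0]); M=np.array([[np.cos(yaw),-np.sin(yaw)],[np.sin(yaw),np.cos(yaw)]])
w=(Q.mean(0)[:2]+r.mean(0)[:2])/2
print("press pt",w+M@(np.array([12,51])-np.array([0,-48]))/1000)
s=observe();print(R.from_rotvec(s["ee_rot"]).as_matrix().round(3))
```

```text
carton [[0.5466, -0.1804, 0.1312], [0.5368, -0.2612, 0.1255], [0.5753, -0.2653, 0.1351], [0.5884, -0.1857, 0.136]] [np.float64(0.0009), np.float64(0.0002), np.float64(0.0028), np.float64(0.0003)] [ 0.5618 -0.2231  0.1319]
long yaw deg 81.85999530635827 0.08096537128659084
top [ 0.5603 -0.2214  0.138 ]
81.48968660903127 0.07897123446085044
scene [ 0.5564 -0.2188  0.138 ]
79.25738885470761 0.07932906401261373
glass top [[0.5458, 0.2429, 0.041], [0.5596, 0.1628, 0.041], [0.4501, 0.1445, 0.041], [0.4368, 0.2209, 0.041]] [0.4981 0.1928 0.041 ]
glass tri [[0.5439, 0.2405, 0.0428], [0.5658, 0.1678, 0.025], [0.4523, 0.1481, 0.043], [0.4355, 0.2193, 0.0496]] [0.4994 0.1939 0.0401]
win x yaw 10.45559382374387 0.11109856153307368
win x yaw 10.431496177995706 0.11348380272976678
jar [ 0.396 -0.01   0.103]
tea [ 0.527 -0.024  0.077]
tall [ 0.634 -0.048  0.11 ]
low [ 0.431 -0.167  0.058]
box [0.732 0.053 0.25 ]
press [0.725 0.218 0.2  ]
can [0.705 0.408 0.15 ]
mug [ 0.72  -0.232  0.1  ]
press pt [0.49260306 0.29287764]
[[ 0.93   0.367 -0.001]
 [ 0.367 -0.93   0.001]
 [-0.    -0.001 -1.   ]]
```

```bash
python3 -m pendant '[0,0,0,0,0,-0.172,0, 0,0,0,0,0,-0.172,0, 0,0,0,0,0,-0.172,0, 0,0,0,0,0,-0.172,0, 0,0,0,0,0,-0.172,0, 0,0,0,0,0,-0.172,0, 0,0,0,0,0,-0.172,0, 0,0,0,0,0,-0.172,0]' 
python3 -m pendant '[0.04,0.021,0,0,0,0,0, 0.04,0.021,0,0,0,0,0, 0.04,0.021,0,0,0,0,0, 0.04,0.021,0,0,0,0,0, 0.04,0.021,0,0,0,0,0, 0.04,0.021,0,0,0,0,0, 0.04,0.021,0,0,0,0,0, 0.04,0.021,0,0,0,0,0, 0.04,0.021,0,0,0,0,0, 0.04,0.021,0,0,0,0,0]'
cat > go.py <<'E'
# print tool-axis shift needed to reach world x y z, and rz to bring tool y to the given yaw (deg)
import sys
from h import *
x,y,z,yaw=map(float,sys.argv[1:]); s=observe(); M=R.from_rotvec(s["ee_rot"]).as_matrix()
c=np.degrees(np.arctan2(M[1,1],M[0,1])); print("pos",s["position"].round(4),"yawy",round(c,2),"tilt",np.degrees(np.arccos(-M[2,2])).round(2),"t",s["clock"],"F",s["force"].round(1),"grip",s["gripper_force"],"w",round(s["width"],3),"j",s["joints"].round(2))
print("shift",(M.T@(np.array([x,y,z])-s["position"])).round(4),"rz",round(-np.radians((yaw-c+180)%360-180),4))
E
python3 go.py .493 .293 .238 10.4
```

```text
clock: 1.1
position: [0.2292, -0.5811, 0.2372]
ee_rot: [-2.004, -2.418, -0.001]
force: [-1.1, -0.2, 0.7]
width: 0.18
gripper_force: 0.0
clock: 2.35
position: [0.364, -0.1487, 0.2377]
ee_rot: [2.012, 2.413, -0.0]
force: [0.1, 0.3, 0.0]
width: 0.004
gripper_force: 0.0
pos [ 0.364  -0.1487  0.2377] yawy 10.35 tilt 0.01 t 2.35 F [0.1 0.3 0. ] grip 0.0 w 0.004 j [ 0.8   0.1  -0.58  2.05  0.07  1.01  0.37]
shift [ 4.113e-01  2.063e-01 -4.000e-04] rz -0.0008
```

```bash
python3 -m pendant '[0.041,0.0205,0,0,0,0,0, 0.041,0.0205,0,0,0,0,0, 0.041,0.0205,0,0,0,0,0, 0.041,0.0205,0,0,0,0,0, 0.041,0.0205,0,0,0,0,0, 0.041,0.0205,0,0,0,0,0, 0.041,0.0205,0,0,0,0,0, 0.041,0.0205,0,0,0,0,0, 0.041,0.0205,0,0,0,0,0, 0.041,0.0205,0,0,0,0,0]'
python3 go.py .493 .293 .238 10.4
python3 - <<'E'
from h import *
cv2.imwrite("pics/s1.png",get_image("scene")[200:380,100:360,::-1].repeat(3,0).repeat(3,1))
E
```

```text
clock: 3.6
position: [0.4921, 0.2912, 0.2373]
ee_rot: [2.012, 2.413, -0.001]
force: [0.3, -0.6, -0.6]
width: 0.007
gripper_force: 0.0
pos [0.4921 0.2912 0.2373] yawy 10.34 tilt 0.05 t 3.6 F [ 0.3 -0.6 -0.6] grip 0.0 w 0.007 j [-0.09  0.46 -0.77  1.66  0.34  1.16 -0.76]
shift [ 0.0016  0.0012 -0.0007] rz -0.001
```

View pics/s1.png

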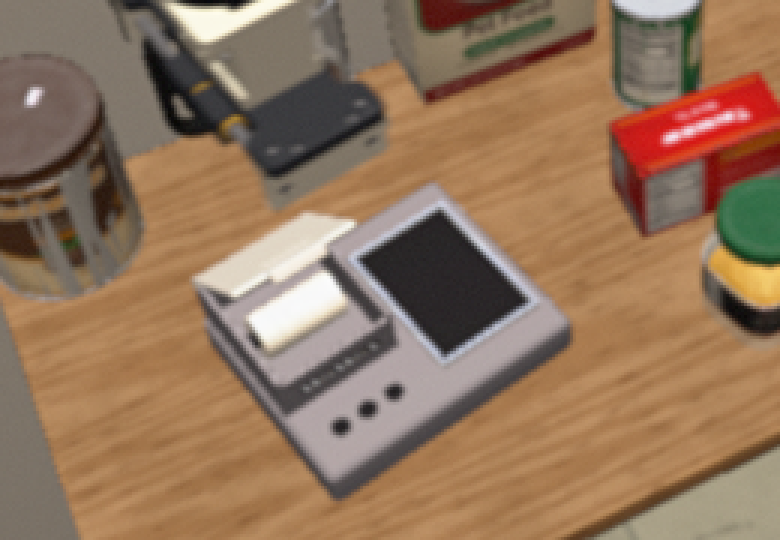

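The picture shows the open lid at about (185,285) in the full frame and the gripper body at about (207,243), but the fingertips don't show. I'll check this by projection.

Run:
```python
from h import *
def proj(n,X):
    p=camera_params(n);c=R.from_rotvec(p["rotation"]).as_matrix().T@(np.array(X)-p["eye"]);u=p["intrinsics"]@c;return (u[:2]/u[2]).round(1)
for X in([.492,.291,.226],[.492,.291,.29],[.492,.291,.128],[.4,.28,.29]):print(X,proj("scene",X),((proj("scene",X)-(100,200))*3).round())
cv2.imwrite("pics/t1.png",get_image("top")[180:340,120:320,::-1].repeat(3,0).repeat(3,1))
cv2.imwrite("pics/w1.png",get_image("wrist")[:,:,::-1])
```

```text
[0.492, 0.291, 0.226] [189.7 254.8] [269. 164.]
[0.492, 0.291, 0.29] [183.2 230.6] [250.  92.]
[0.492, 0.291, 0.128] [198.5 287.6] [296. 263.]
[0.4, 0.28, 0.29] [208.4 264.3] [325. 193.]
```

View pics/w1.png

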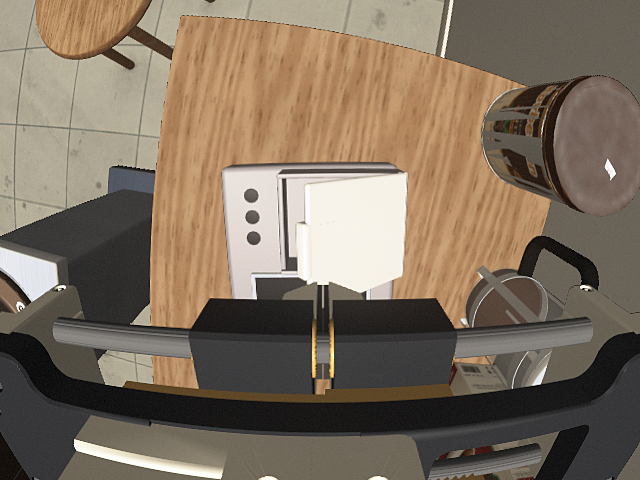

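The wrist picture shows the closed fingertips at about (322,290) over the window side edge of the lid, which spans (300–408, 172–292). This fits the view angle once parallax is allowed for. I'll descend gently and watch the force.

```bash
python3 -m pendant '[0.001,0.001,0.03,0,0,0,0, 0,0,0.03,0,0,0,0, 0,0,0.025,0,0,0,0, 0,0,0.01,0,0,0,0, 0,0,0.01,0,0,0,0]'
python3 -m pendant '[0,0,0.008,0,0,0,0, 0,0,0.008,0,0,0,0]'; python3 -m pendant '[0,0,0.006,0,0,0,0, 0,0,0.005,0,0,0,0]'
python3 - <<'E'
from h import *
cv2.imwrite("pics/w2.png",get_image("wrist")[:,:,::-1])
E
```

```text
clock: 4.38
position: [0.4932, 0.2909, 0.1332]
ee_rot: [2.012, 2.412, 0.002]
force: [0.3, -0.9, 5.3]
width: 0.003
gripper_force: 2.3
clock: 4.62
position: [0.493, 0.2914, 0.1174]
ee_rot: [2.012, 2.412, 0.002]
force: [-1.4, -0.0, 4.6]
width: 0.006
gripper_force: 2.1
clock: 4.88
position: [0.4927, 0.2911, 0.1056]
ee_rot: [2.012, 2.413, 0.0]
force: [-0.2, -1.1, 0.8]
width: 0.005
gripper_force: 0.3
```

View pics/w2.png

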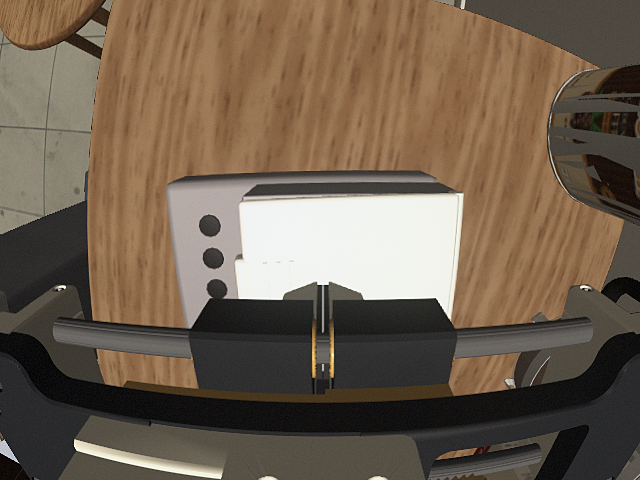

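The lid lies flat in the wrist picture (240–462, 195–310) and the force fell away, so it has snapped shut. Next I lift off and open the jaw.

```bash
python3 -m pendant '[0,0,-0.03,0,0,0,0, 0,0,-0.05,0,0,0,0, 0,0,-0.055,0,0,0,0, 0,0,0,0,0,0,0, 0,0,0,0,0,0,0]'
python3 -m pendant '[-0.05,0,0,0,0,0,0.0918, -0.05,0,0,0,0,0,0.0918, -0.05,0,0,0,0,0,0.0918, -0.05,0,0,0,0,0,0.0918, -0.05,0,0,0,0,0,0.0918]'
python3 go.py .559 -.221 .24 -9
python3 - <<'E'
from h import *
cv2.imwrite("pics/s2.png",get_image("scene")[200:380,100:360,::-1].repeat(3,0).repeat(3,1))
E
```

```text
clock: 5.55
position: [0.4927, 0.2907, 0.2403]
ee_rot: [2.012, 2.412, -0.001]
force: [-0.6, -0.7, 0.0]
width: 0.007
gripper_force: 0.0
clock: 6.18
position: [0.5369, 0.0432, 0.2391]
ee_rot: [-2.011, -2.412, 0.003]
force: [0.1, 1.2, -0.2]
width: 0.498
gripper_force: 0.0
pos [0.5369 0.0432 0.2391] yawy 10.36 tilt 0.15 t 6.175 F [ 0.1  1.2 -0.2] grip 0.0 w 0.498 j [ 0.38  0.4  -0.75  1.73  0.29  1.13 -0.28]
shift [-0.2638 -0.0258 -0.0009] rz 0.3379
```

View pics/s2.png

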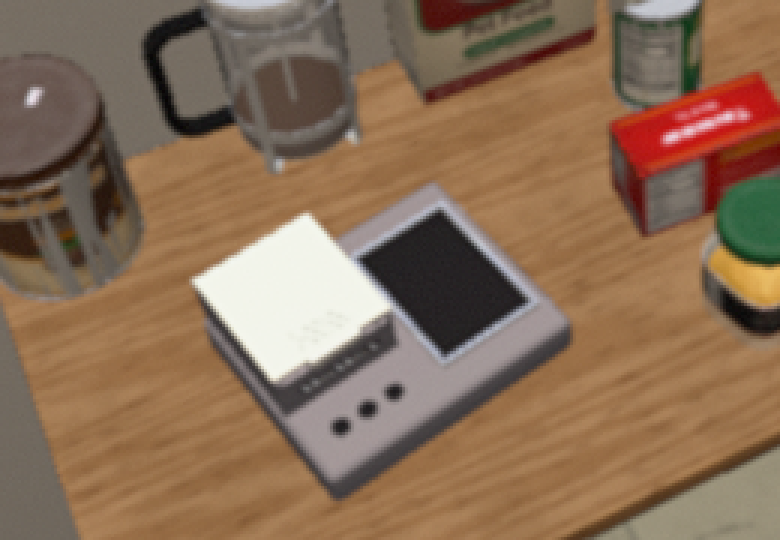

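The lid is shut flat, its white top spanning about (195–390, 215–380) in the crop. Now over to the carton.

```bash
python3 -m pendant '[-0.044,-0.004,0,0,0,0,0.0918, -0.044,-0.004,0,0,0,0,0.0918, -0.044,-0.004,0,0,0,0,0.0918, -0.044,-0.005,0,0,0,0,0.0918, -0.044,-0.004,0,0,0,0,0.0918, -0.044,-0.004,0,0,0,0,0.0918, 0,0,0,0,0,0.169,0.0918, 0,0,0,0,0,0.169,0.0918, 0,0,0,0,0,0,0.0918]'
python3 go.py .559 -.221 .24 -9
python3 - <<'E'
from h import *
cv2.imwrite("pics/w3.png",get_image("wrist")[:,:,::-1])
E
```

```text
clock: 7.35
position: [0.5599, -0.2187, 0.2392]
ee_rot: [-2.386, -2.04, 0.002]
force: [0.2, -0.4, 0.3]
width: 0.996
gripper_force: 0.0
pos [ 0.5599 -0.2187  0.2392] yawy -8.94 tilt 0.14 t 7.35 F [ 0.2 -0.4  0.3] grip 0.0 w 0.996 j [ 0.69  0.47 -0.59  1.59  0.27  1.17 -0.12]
shift [-0.0024 -0.0005 -0.0008] rz 0.0011
```

View pics/w3.png

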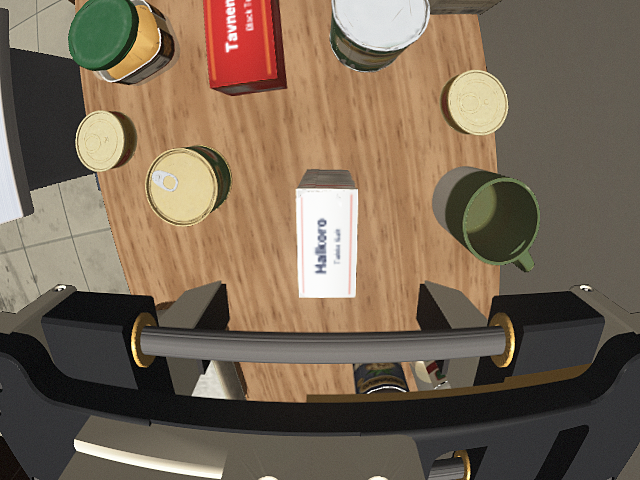

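The wrist picture shows the carton's top face with corners at about (299,190), (358,188), (355,298) and (299,297), well between the fingers. I'll work out its offset from these.

```bash
cat >> h.py <<'E'
def wrist(uv,z,s):
    p=camera_params("wrist");K=p["intrinsics"];a=(uv[0]-K[0,2])/K[0,0];b=(uv[1]-K[1,2])/K[0,0];r=np.hypot(a,b)
    d=np.array([a/r*np.sin(r),b/r*np.sin(r),np.cos(r)]);T=p["T_tool_cam"];M=R.from_rotvec(s["ee_rot"]).as_matrix()
    e=s["position"]+M@T[:3,3];d=M@T[:3,:3]@d;return e+d*(z-e[2])/d[2]
E
python3 - <<'E'
from h import *
s=observe();C=np.array([wrist(u,.138,s) for u in[(299,190),(358,188),(355,298),(299,297)]])
print(C.round(4).tolist(),C.mean(0));v=C[0]+C[1]-C[2]-C[3];print(np.degrees(np.arctan2(v[1],v[0])),np.linalg.norm(v)/2)
E
```

```text
[[0.5493, -0.1774, 0.138], [0.5889, -0.1821, 0.138], [0.5765, -0.2628, 0.138], [0.5357, -0.2556, 0.138]] [ 0.56258876 -0.21948015  0.138     ]
80.68959948873808 0.08049257703192751
```

```bash
python3 -m pendant '[-0.001,0.002,0.035,0,0,0,0.0918, 0,0,0.035,0,0,0,0.0918, 0,0,0.035,0,0,0,0.0918, 0,0,0.024,0,0,0,0.0918, 0,0,0.01,0,0,0,0.0918]'
python3 -m pendant '[0,0,0,0,0,0,0.03, 0,0,0,0,0,0,0.03, 0,0,0,0,0,0,0.03, 0,0,0,0,0,0,0.03, 0,0,0,0,0,0,0.03, 0,0,0,0,0,0,0.03, 0,0,0,0,0,0,0.03, 0,0,0,0,0,0,0.03]' 30
python3 -m pendant '[0,0,-0.01,0,0,0,0.03, 0,0,-0.02,0,0,0,0.03, 0,0,-0.03,0,0,0,0.03, 0,0,-0.03,0,0,0,0.03, 0,0,-0.03,0,0,0,0.03, 0,0,-0.03,0,0,0,0.03, 0,0,-0.02,0,0,0,0.03, 0,0,0,0,0,0,0.03]'
python3 go.py .499 .1935 .27 -79.6
```

```text
clock: 8.02
position: [0.5613, -0.2198, 0.0998]
ee_rot: [-2.383, -2.043, 0.002]
force: [-0.2, -0.0, 0.5]
width: 1.001
gripper_force: 0.0
clock: 9.02
position: [0.5625, -0.2203, 0.102]
ee_rot: [2.389, 2.04, 0.0]
force: [0.5, -0.1, 5.2]
width: 0.513
gripper_force: 30.0
clock: 10.02
position: [0.5628, -0.2201, 0.273]
ee_rot: [2.387, 2.039, 0.002]
force: [-0.3, 0.9, -3.4]
width: 0.512
gripper_force: 30.0
pos [ 0.5628 -0.2201  0.273 ] yawy -8.99 tilt 0.12 t 10.025 F [-0.3  0.9 -3.4] grip 29.983331859111786 w 0.512 j [ 0.69  0.44 -0.6   1.54  0.26  1.24 -0.1 ]
shift [ 0.3985 -0.1277  0.0026] rz 1.2323
```

```bash
python3 -m pendant '[0.015,-0.005,0,0,0,0,0.03, 0.03,-0.01,0,0,0,0,0.03, 0.035,-0.011,0,0,0,0,0.03, 0.035,-0.011,0,0,0,0,0.03, 0.035,-0.011,0,0,0,0,0.03, 0.035,-0.011,0,0,0,0,0.03, 0.035,-0.011,0,0,0,0,0.03, 0.035,-0.011,0,0,0,0,0.03, 0.035,-0.011,0,0,0,0,0.03, 0.035,-0.011,0,0,0,0,0.03]'
python3 -m pendant '[0.03,-0.01,0,0,0,0,0.03, 0.03,-0.01,0,0,0,0,0.03, 0.013,-0.005,0,0,0,0,0.03, 0,0,0,0,0,0.07,0.03, 0,0,0,0,0,0.13,0.03, 0,0,0,0,0,0.13,0.03, 0,0,0,0,0,0.13,0.03, 0,0,0,0,0,0.13,0.03, 0,0,0,0,0,0.13,0.03, 0,0,0,0,0,0.13,0.03]'
python3 -m pendant '[0,0,0,0,0,0.13,0.03, 0,0,0,0,0,0.13,0.03, 0,0,0,0,0,0.13,0.03, 0,0,0,0,0,0.1,0.03, 0,0,0,0,0,0,0.03, 0,0,0,0,0,0,0.03]'
python3 go.py .499 .1935 .20 -79.6
python3 - <<'E'
from h import *
a=get_image("scene")[110:380,100:400,::-1];b=get_image("top")[150:350,140:340,::-1]
o=np.zeros((600,800,3),np.uint8);o[:405,:450]=cv2.resize(a,(450,405));o[:350,450:]=cv2.resize(b,(350,350));cv2.imwrite("pics/f.png",o[:410])
cv2.imwrite("pics/wf.png",get_image("wrist")[:,:,::-1])
E
```

```text
clock: 11.28
position: [0.5096, 0.1187, 0.2705]
ee_rot: [-2.387, -2.041, 0.003]
force: [0.2, 0.5, -3.9]
width: 0.516
gripper_force: 30.0
clock: 12.52
position: [0.4975, 0.1922, 0.2709]
ee_rot: [3.019, 0.867, -0.003]
force: [-0.4, 0.1, -3.5]
width: 0.513
gripper_force: 30.0
clock: 13.28
position: [0.4979, 0.1927, 0.2713]
ee_rot: [3.139, 0.119, -0.001]
force: [-0.1, -1.2, -3.6]
width: 0.516
gripper_force: 30.0
pos [0.4979 0.1927 0.2713] yawy -85.65 tilt 0.04 t 13.275 F [-0.1 -1.2 -3.6] grip 29.98338907957077 w 0.516 j [-0.1   0.3  -0.47  1.72  0.15  1.16 -2.11]
shift [ 0.0012 -0.0008  0.0713] rz -0.1056
```

View pics/f.png

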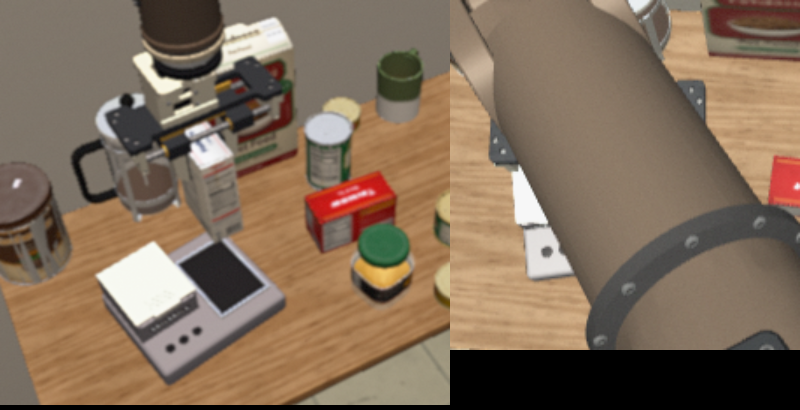

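The picture shows the carton held upright above the printer, its lower end at about (225,235) in the left crop, with the bystanders undisturbed. It over-turned by about 6°, so I'll correct that and go down most of the way.

```bash
python3 -m pendant '[0,0,0,0,0,-0.053,0.03, 0,0,0,0,0,-0.053,0.03, 0.001,-0.001,0.01,0,0,0,0.03, 0,0,0.02,0,0,0,0.03, 0,0,0.02,0,0,0,0.03, 0,0,0.02,0,0,0,0.03, 0,0,0.015,0,0,0,0.03, 0,0,0.01,0,0,0,0.03, 0,0,0,0,0,0,0.03, 0,0,0,0,0,0,0.03]'
python3 go.py .499 .1935 .163 -79.6
python3 - <<'E'
from h import *
a=get_image("scene")[200:340,140:340,::-1];cv2.imwrite("pics/f2.png",cv2.resize(a,(800,560),interpolation=2))
E
```

```text
clock: 14.68
position: [0.4994, 0.1944, 0.1773]
ee_rot: [-3.129, -0.282, -0.001]
force: [0.8, 0.1, -3.2]
width: 0.513
gripper_force: 30.0
pos [0.4994 0.1944 0.1773] yawy -79.71 tilt 0.06 t 14.675 F [ 0.8  0.1 -3.2] grip 29.983353316783905 w 0.513 j [-0.11  0.4  -0.47  1.84  0.22  0.96 -2.07]
shift [-0.0005  0.0008  0.0143] rz -0.0019
```

View pics/f2.png

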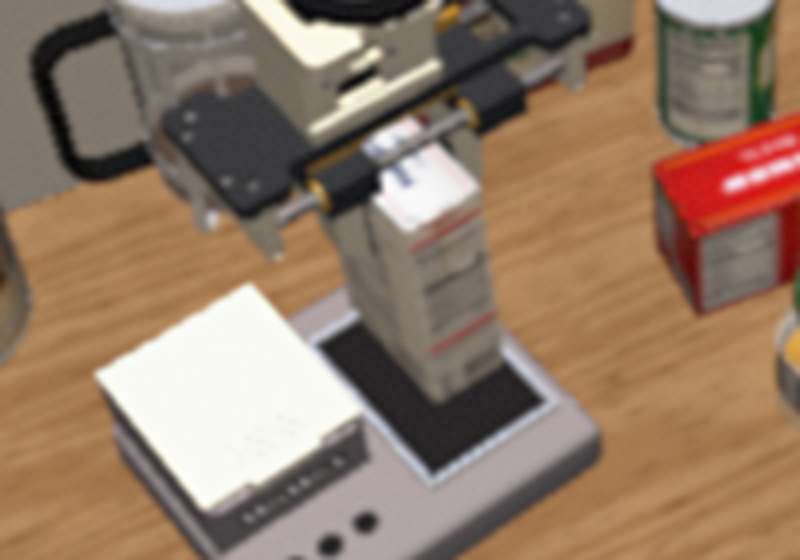

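The picture shows the carton over the window, its lower near corners at about (250,301) and (265,292) in the full frame. I'll compare these with the expected corners.

Run:
```python
from h import *
for u,e in(((250,300.75),(.4539,.2099)),((265.25,292),(.4623,.1637))):
    for z in(.065,.075,.085):print(z,plane("scene",u,z).round(4)[:2],e)
```

```text
0.065 [0.4597 0.2024] (0.4539, 0.2099)
0.075 [0.4527 0.2045] (0.4539, 0.2099)
0.085 [0.4456 0.2066] (0.4539, 0.2099)
0.065 [0.465  0.1655] (0.4623, 0.1637)
0.075 [0.4579 0.168 ] (0.4623, 0.1637)
0.085 [0.4507 0.1705] (0.4623, 0.1637)
```

Both corners agree with the carton underside at about 0.07–0.075 m. I'll go down the last 12 mm and let it settle.

```bash
python3 -m pendant '[0,0.001,0.004,0,0,0,0.03, 0,0,0.004,0,0,0,0.03, 0,0,0.004,0,0,0,0.03, 0,0,0,0,0,0,0.03, 0,0,0,0,0,0,0.03, 0,0,0,0,0,0,0.03, 0,0,0,0,0,0,0.03, 0,0,0,0,0,0,0.03]'
python3 go.py .499 .1935 .165 -79.6
python3 - <<'E'
from h import *
a=get_image("scene")[200:340,140:340,::-1];cv2.imwrite("pics/f3.png",cv2.resize(a,(800,560),interpolation=2))
E
```

```text
clock: 15.72
position: [0.4992, 0.1931, 0.1648]
ee_rot: [3.129, 0.282, 0.0]
force: [1.1, -0.3, -4.3]
width: 0.517
gripper_force: 30.0
pos [0.4992 0.1931 0.1648] yawy -79.7 tilt 0.01 t 15.725 F [ 1.1 -0.3 -4.3] grip 29.983402490615845 w 0.517 j [-0.11  0.41 -0.47  1.85  0.23  0.93 -2.08]
shift [-0.0002 -0.0004 -0.0002] rz -0.0018
```

View pics/f3.png

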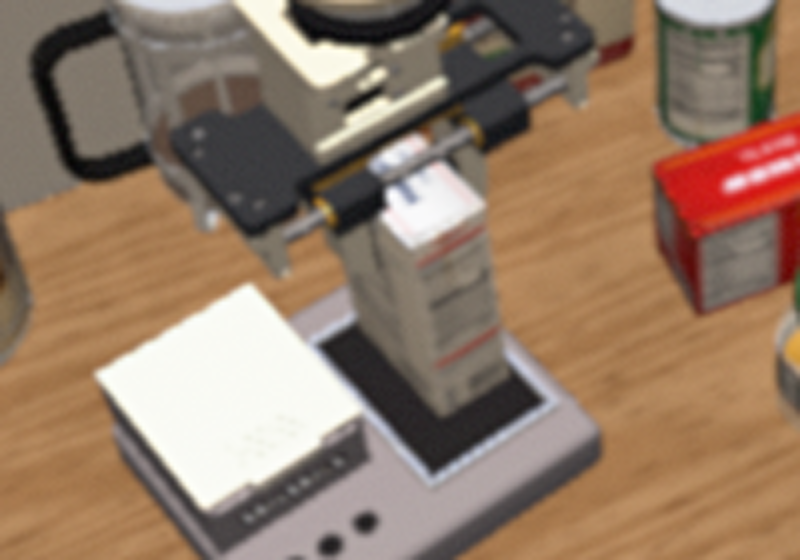

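The carton hangs upright over the middle of the window, its lower corner at about (445,418) in the crop. It is clear of the glass and frame, the lid is shut, and the force reading is only the carton's weight, so I'm handing in.

```bash
python3 -c "from cell import *; print(sign_off())"
```

```text
the job is handed in; nothing more can be done
None
```

The lid is shut and the carton was handed in held upright and still about 2 cm above the centre of the scan window, its long side along the window's; no verdict came back, but my pictures and readings showed nothing touched or moved.

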